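# Put three muddled grinding stones back in their own trays

## Robot

A 6-joint arm with a two-finger parallel gripper is mounted at the origin on the work surface. World frame = base frame: x ahead of the robot, y to its left, z up, the work surface at z = 0. Lengths are in m, angles in degrees, forces in N, time in s.
With the tool pointing down it reaches from about 0.375 to 0.9 m from the base axis. Payload 3.1 kg.
Tool frame: the origin (TCP) lies at the very end of the fingers, on their centre line; the grasp point (between the pads) lies 19 mm behind it; z points along the fingers, y is the direction in which the jaws open and shut (so a half turn about z gives the same grasp; the last joint's range is limited). The gripper opens to 87 mm and grips with 3 to 60 N. Pads are 19 mm wide; open, the fingers measure 117 mm over their backs; the gripper's body (75 mm by 190 mm) begins 51 mm behind the grasp point.
Start: joints at [-75.602, 30.224, 82.088, -0, 67.689, -10.227], TCP at [0.26, -0.568, 0.223] pointing down, gripper open.
Joint ranges: [-176.69, 176.69], [-43.24, 126.21], [12.49, 139.97], [-82, 262], [0, 151.66], [-163.58, 163.58]. Speed limits (degrees/s): [159.86, 159.86, 180, 180, 180, 180].

## Interface

Orientations are given as a 3x3 rotation matrix whose columns are the frame's x, y, z axes.
In Python, from rig import readout, capture, camera_model, bot, spot_in, regions_of gives the robot as it stands.
- The arm moves only by the tool send_rows, never from a script. Its argument "moves" is a list that holds one entry, the list of rows, each a list of 7 numbers: the turn, a rotation vector about the tool's x, y, z in degrees, then the shift along the tool's x, y, z in cm, then the opening, from -1 (shut) to 1 (fully open). A call has exactly 5 rows; each row shifts and turns the commanded pose from where the row before left it, along the tool's axes as they then stand; what a row does not reach is not made up. A row lasts 1/10 s, in which the tool goes at most 50 mm and 8.59 degrees, less where a joint would pass 70% of its speed; a pose out of reach is approached as far as the arm can. A call with a gripper value outside its range is refused whole. The fingers move at their own pace and stop on an object; the grip force is fixed at half the most. Time passes only in rows, so rows that do not move let the fingers close, or fill a call up. It gives the time, the measured TCP pose, the force and the opening at its end, in the units of the state.
- readout.read_state(): the state, without advancing time (a new reading comes with each control period).
- capture(name): name is "scene" or "top" or "wrist"; returns the picture (400x640x3 uint8, blue, green, red); there is no depth.
- camera_model(name): a dict with "camera_matrix" (3x3 intrinsics, pixels), "pose" (4x4, takes a point from camera to world coordinates). Camera axes: x right, y up, looking along -z (the intrinsics and any distortion apply to the point x, -y, -z); pixel columns grow to the right and rows downward; lengths in m; the calibration is good to about 2 mm. A picture is of the moment at which its call begins: read the wrist's pose just before it. camera_model takes no time and is no camera call; for the wrist camera it gives the pose at the moment of the call.
- bot.hand_in(): hands the job in, once; it reports no verdict.
Trained networks look in the newest picture that a camera, given by its name, has taken for a name from the list of things; names that differ only in an ending like _2 or _b are one class to them, and where a whole thing is asked for, a point or a joint stands for the part that bears it (a point fixed in the world has none). Each returns a list of dicts, best first, with "p" (0 to 1); they miss things now and then, are a little off and sometimes report something else, mostly with a low value. They report only what shows in the picture. A call takes as long as a camera call.
- spot_in(camera, thing): "location" ([x, y, z] in m, in world coordinates, good to about 4 mm: the middle of the surface that is visible of it).
- regions_of(camera, thing): "mask" (400x640 bool, what is visible of it).
The state is a dict: "time_s": time; "joint_positions": joint angles; "qvel": joint speeds; "tau": joint torques, N m; "position": TCP position; "tcp_rot": TCP orientation; "force": force on the tool from outside, world axes, zero at the start; "moment": the same for the moment, N m; "opening": opening from 0.0 (shut) to 1.0 (fully open).
Only numpy, scipy, OpenCV 4.12 (cv2) and the standard library are available. Lean on these libraries where they do the work, as an engineer would, in place of code of your own. Each camera call takes 0.05 s, during which the arm holds its last target. There are 200 camera calls.

## Task

The three grinding stones each stand in the wrong tray: put the straight round stone in the round lid, the square stone in the square tray and the cone-shaped stone in the six-sided pan, each standing upright and flat on the tray's floor. Park one of them upright on the empty plywood pad on the way, since a tray has room for only one stone. The stones are brittle, so set them down without dropping or tipping them, and leave the nut, the washer and the spanner where they lie.

Things in the scene. Friction and masses are not known exactly. Their poses are not given: they have to be found in the camera images.
- cylinder_stone: Straight round grinding stone, diameter 50 mm, with a steel bush (20 mm) in the middle of its flat top. Grey abrasive, 75 mm tall, stands upright; origin: centre of its underside, z up. About 0.3 kg. At the start it stands in the square tray.
- square_stone: Square rubbing stone, an upright block 44 x 44 mm in plan, plain flat top. Grey abrasive, 75 mm tall, stands upright; origin: centre of its underside, z up, x and y square to its faces. About 0.3 kg. At the start it stands in the six-sided pan.
- cone_stone: Cone-shaped grinding stone: 56 mm across for the lowest 10 mm, then tapering evenly to 34 mm at its flat top (43 mm across at 48 mm height), with a steel bush (20 mm) in the top. Grey abrasive, 75 mm tall, stands upright; origin: centre of its underside, z up. About 0.25 kg. At the start it stands wide end down in the round lid.
- round_lid: Upturned shallow round lid of orange plastic, 88 mm outside, 80 mm inside. Place of the straight round stone. Floor 4 mm thick, rim 14 mm above the table, wall 4 mm. Fixed to the table. Origin: centre of the underside, on the table, z up.
- square_tray: Low square tray of brown cardboard, 82 mm square outside, 74 mm inside. Place of the square stone. Floor 4 mm thick, rim 14 mm above the table, wall 4 mm. Fixed to the table. Origin: centre of the underside, on the table, z up, x and y square to its walls.
- hex_pan: Low six-sided pan of dark steel, 88 mm across the flats outside, 80 mm inside, with a flat tab 30 mm wide and 4 mm thick that sticks out 37 mm from one wall and has a dark round mark. Place of the cone-shaped stone. Floor 4 mm thick, rim 14 mm above the table, wall 4 mm. Fixed to the table. Origin: centre of the underside, on the table, z up, x towards the tab.
- pad: Bare plywood pad, 90 x 90 mm, 6 mm thick, empty at the start: the free spot for parking. Fixed to the table. Origin: centre of the underside, on the table; x and y square to its edges, z up. Trays and pad lie in a loose row from right to left in any order, centres 150 mm or more apart.
- nut: Steel flange nut, 34 mm across its flange, 12 mm tall, lying on the table 72 to 87 mm from the centre of the round lid, on its far side. To be left alone. Origin: centre of its underside.
- washer: Steel washer, 30 mm across, 5 mm thick, lying on the table 68 to 82 mm from the centre of the square tray, on the robot's side. To be left alone. Origin: centre of its underside.
- spanner: Steel spanner, 170 mm long, lying about left to right on the table just beyond the trays. To be left alone. Origin: near the middle of its length, on the table; x along its length.

How it is judged (in metres and radians):
On the way:
1. one of the stones has been parked, standing upright on the plywood pad (((horizontal distance between cylinder_stone and pad below 0.035 m and z of cylinder_stone in the frame of pad between 0.002 and 0.01 m and angle between cylinder_stone's own z axis and vertical below 0.06 rad and linear speed of cylinder_stone below 0.02 m/s) or (horizontal distance between square_stone and pad below 0.035 m and z of square_stone in the frame of pad between 0.002 and 0.01 m and angle between square_stone's own z axis and vertical below 0.06 rad and linear speed of square_stone below 0.02 m/s) or (horizontal distance between cone_stone and pad below 0.035 m and z of cone_stone in the frame of pad between 0.002 and 0.01 m and angle between cone_stone's own z axis and vertical below 0.06 rad and linear speed of cone_stone below 0.02 m/s))), for 0.2 s.
At the end, for the whole second after the job is handed in: The straight round stone stands in the round lid, the square stone in the square tray and the cone-shaped stone in the six-sided pan: each flat on the floor of its tray (underside within 4 mm of it, tilt under 0.06 rad, within 27 mm of the tray's centre), released and at rest (horizontal distance between cylinder_stone and round_lid below 0.027 m and z of cylinder_stone in the frame of round_lid between 0 and 0.008 m and angle between each of cylinder_stone, square_stone, cone_stone's own z axis and vertical below 0.06 rad and linear speed of each of cylinder_stone, square_stone, cone_stone below 0.02 m/s and horizontal distance between square_stone and square_tray below 0.027 m and z of square_stone in the frame of square_tray between 0 and 0.008 m and horizontal distance between cone_stone and hex_pan below 0.027 m and z of cone_stone in the frame of hex_pan between 0 and 0.008 m); the robot touches nothing.
It fails at once if a grinding stone tips over (angle between any of cylinder_stone, square_stone, cone_stone's own z axis and vertical above 0.7 rad).
It fails at once if a stone is dropped: it falls out of the fingers at more than 0.6 m/s (a fall of about 20 mm) ((linear speed of cylinder_stone above 0.6 m/s and contact force between the fingers and cylinder_stone below 0.05 N) or (linear speed of square_stone above 0.6 m/s and contact force between the fingers and square_stone below 0.05 N) or (linear speed of cone_stone above 0.6 m/s and contact force between the fingers and cone_stone below 0.05 N)).
It fails at once if the nut, the washer or the spanner is shifted by more than 20 mm (distance of any of nut, washer, spanner from where it was at the start of the episode above 0.02 m).
It also fails if it takes over 109 s, if anything falls off the work surface, if the arm or the gripper's body presses on something with over 40 N, if the wrist force passes 120 N, or if a joint passes its speed limit or range.

## Working session

There is one attempt and no reset: what is moved stays moved. The work goes in short steps, Python scripts to look and compute and a tool call to move; the robot and the scene stay as the last step left them, time stands still between calls to the robot, and variables do not carry over. Pictures are saved under pics/ and viewed, about 12 in all and at most 16, crops included, and the job is handed in when it is done.

Besides the shell and the picture viewer there is one more tool, called after ">>>" as name(argument=value, ...) on one line, values as JSON. send_rows: Moves the arm, as the interface text tells. Its arguments: {"type":"object","properties":{"moves":{"type":"array","items":{"type":"array","items":{"type":"array","items":{"type":"number"}}}}},"required":["moves"]}

```bash
mkdir -p pics; ls
cat > h.py <<'E'
import cv2,numpy as np
from rig import readout,capture,camera_model,bot,spot_in,regions_of
def ray(cam,u,v,z):
    m=camera_model(cam);K=np.array(m["camera_matrix"]);P=np.array(m["pose"])
    d=np.linalg.inv(K)@[u,v,1];d=P[:3,:3]@[d[0],-d[1],-d[2]];o=P[:3,3]
    return o+d*(z-o[2])/d[2]
def proj(cam,p):
    m=camera_model(cam);K=np.array(m["camera_matrix"]);P=np.array(m["pose"])
    c=P[:3,:3].T@(np.array(p)-P[:3,3]);q=K@[c[0],-c[1],-c[2]];return q[:2]/q[2]
E
python3 - <<'E'
from h import *
s=readout.read_state();print(s)
for c in("top","scene"):
    cv2.imwrite(f"pics/{c}0.png",capture(c));m=camera_model(c);print(c,{k:np.round(v,3).tolist() if not isinstance(v,(str,dict)) else v for k,v in m.items()})
    for t in "cylinder_stone square_stone cone_stone round_lid square_tray hex_pan pad nut washer spanner".split():
        print(t,[(np.round(r["location"],3).tolist(),round(r["p"],2)) for r in spot_in(c,t)[:3]])
E
```

```text
pics
{'time_s': 0.0, 'joint_positions': array([-7.56024061e+01,  3.02812119e+01,  8.21542894e+01, -1.36337337e-03,
        6.76884224e+01, -1.02249337e+01]), 'qvel': array([-0.00716947,  0.0505869 , -0.01714432,  0.09740458,  0.09126263,
       -0.02295452]), 'tau': array([-5.63439007e-04, -4.40042174e+01, -1.76595801e+01,  6.32773759e-02,
        5.83300937e-02, -1.82846184e-04]), 'position': array([ 0.26026296, -0.56744907,  0.22155918]), 'tcp_rot': array([[ 9.09068693e-01,  4.16645892e-01, -5.59119638e-04],
       [ 4.16646110e-01, -9.09066363e-01,  2.08947309e-03],
       [ 3.62293524e-04, -2.13242959e-03, -9.99997661e-01]]), 'force': array([0.16658092, 0.76275058, 0.00968099]), 'moment': array([-0.05184938, -0.06365606, -0.04649929]), 'opening': 1.0045504015231514}
top {'camera_matrix': [[484.425, 0.0, 321.038], [0.0, 484.425, 198.8], [0.0, 0.0, 1.0]], 'pose': [[0.003, 0.984, -0.179, 0.371], [-1.0, 0.005, 0.008, -0.022], [0.008, 0.179, 0.984, 0.954], [0.0, 0.0, 0.0, 1.0]]}
cylinder_stone [([0.52, -0.273, 0.078], 0.64)]
square_stone [([0.463, -0.074, 0.069], 0.74)]
cone_stone [([
[... 393 characters left out ...]
0, 482.943, 203.011], [0.0, 0.0, 1.0]], 'pose': [[0.628, -0.581, 0.518, 1.112], [0.778, 0.484, -0.4, -0.471], [-0.018, 0.654, 0.756, 0.875], [0.0, 0.0, 0.0, 1.0]]}
cylinder_stone [([0.535, -0.276, 0.069], 0.87), ([0.504, 0.273, 0.005], 0.53)]
square_stone [([0.488, 0.273, 0.06], 0.7), ([0.486, -0.09, 0.046], 0.44)]
cone_stone [([0.489, -0.088, 0.05], 0.6)]
round_lid [([0.48, -0.093, 0.006], 0.58), ([0.531, -0.304, 0.003], 0.39)]
square_tray [([0.534, -0.301, 0.002], 0.83)]
hex_pan [([0.504, 0.269, 0.002], 0.69)]
pad [([0.526, 0.093, 0.002], 0.86), ([0.478, -0.091, 0.006], 0.53)]
nut [([0.542, -0.109, 0.008], 0.5)]
washer [([0.448, -0.29, 0.006], 0.45)]
spanner [([0.711, 0.023, 0.006], 0.76)]
```

Run:
```python
import cv2
i=cv2.imread("pics/top0.png");cv2.imwrite("pics/top0c.png",cv2.resize(i[60:300,130:530],None,fx=2,fy=2,interpolation=cv2.INTER_CUBIC))
```

```text
(no output)
```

View pics/top0c.png

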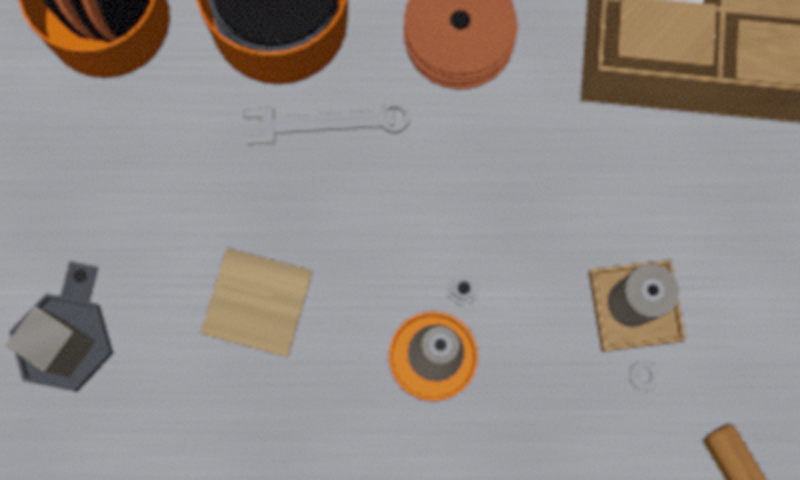

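View pics/scene0.png

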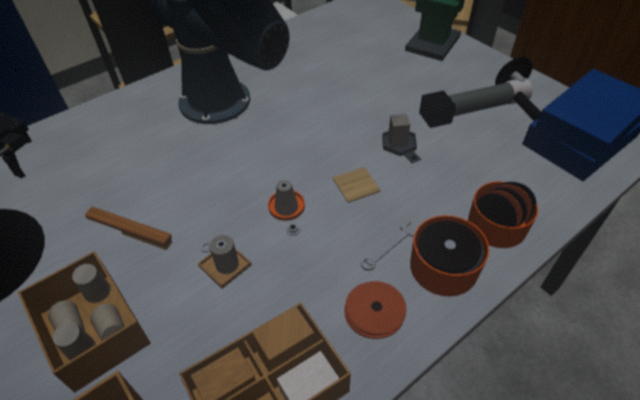

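Run:
```python
from h import *
def r(u,v,z):return ray("top",130+u/2,60+v/2,z)[:2]
def quad(n,c,z):
    p=np.array([r(*q,z) for q in c]);e=np.roll(p,-1,0)-p
    print(n,p.mean(0).round(4),"edges",np.linalg.norm(e,axis=1).round(3),"ang",np.degrees(np.arctan2(e[:,1],e[:,0])).round(1))
print("lid",r(433,356,.014),"w",np.linalg.norm(r(389,356,.014)-r(478,356,.014)))
quad("tray",[(590,270),(670,260),(685,340),(603,350)],.014)
quad("pad",[(229,247),(313,270),(288,356),(201,333)],.006)
quad("hex",[(47,295),(100,300),(113,350),(77,390),(24,380),(9,332)],.014)
quad("sq",[(36,307),(72,335),(45,372),(8,345)],.079)
print("hole",r(80,275,.004));print("cyl",r(653,290,.079));print("cone",r(440,345,.079));print("nut",r(463,289,.012),"washer",r(641,375,.005))
for z in(0.079,):print(r(680,290,z)-r(623,290,z))
m=camera_model("wrist");s=readout.read_state();R=s["tcp_rot"];P=np.array(m["pose"])
print("wristcam in tool",(R.T@(P[:3,3]-s["position"])).round(4),(R.T@P[:3,:3]).round(3))
```

```text
lid [ 0.46432031 -0.0790683 ] w 0.08660367202314573
tray [ 0.5157 -0.2801] edges [0.081 0.08  0.081 0.08 ] ang [ -82.5 -172.4   97.2    7.1]
pad [0.5188 0.0936] edges [0.087 0.089 0.089 0.09 ] ang [-105.3  164.9   75.4  -16. ]
hex [0.4776 0.282 ] edges [0.052 0.051 0.051 0.052 0.05  0.05 ] ang [ -95.2 -162.7  140.    79.7   20.9  -43.3]
sq [0.4713 0.2804] edges [0.043 0.04  0.043 0.042] ang [-126.7  146.5   55.2  -33.3]
hole [0.54465662 0.2711585 ]
cyl [ 0.51934564 -0.27763296]
cone [ 0.4678619  -0.08154113]
nut [ 0.53088828 -0.10923648] washer [ 0.44736261 -0.28347775]
[ 0.00023615 -0.05246823]
wristcam in tool [ 0.0851 -0.0011 -0.1623] [[-0.     0.952  0.306]
 [ 1.    -0.     0.001]
 [ 0.001  0.306 -0.952]]
```

>>> send_rows(moves=[[[0,0,0,3.5,-1.5,0,1],[0,0,0,3.5,-1.5,0,1],[0,0,0,3.5,-1.5,0,1],[0,0,0,3.5,-1.5,0,1],[0,0,0,3.5,-1.5,0,1]]])

```text
time_s: 1.6
position: [0.3892, -0.426, 0.2227]
tcp_rot: [[0.909, 0.416, 0.0], [0.416, -0.909, -0.0], [0.0, 0.0, -1.0]]
force: [-0.9, 0.1, -0.9]
opening: 1.004
```

>>> send_rows(moves=[[[0,0,0,3.5,-1.5,0,1],[0,0,0,3.5,-1.5,0,1],[0,0,0,2.5,-1,0,1],[0,0,0,0,0,0,1],[0,0,0,0,0,0,1]]])

```text
time_s: 2.1
position: [0.4582, -0.3509, 0.2226]
tcp_rot: [[0.908, 0.418, -0.0], [0.418, -0.908, -0.001], [-0.001, 0.001, -1.0]]
force: [-0.9, 0.3, -0.2]
opening: 0.999
```

```bash
cat >> h.py <<'E'
def to(x,y,z,jaw=None):
    "remaining move to TCP target, in tool axes (cm), and turn about tool z (deg) applied after the shift"
    s=readout.read_state();R=s["tcp_rot"];d=R.T@(np.array([x,y,z])-s["position"])*100
    j=np.degrees(np.arctan2(R[1,1],R[0,1]))
    print("t",round(s["time_s"],2),"pos",s["position"].round(4),"jaw",j.round(1),"tilt",(R[:,2]).round(3),"F",s["force"].round(1),"op",round(s["opening"],3))
    print("shift cm",d.round(2),"" if jaw is None else f"turn z {-((jaw-j+90)%180-90):.1f}")
E
python3 - <<'E'
from h import *
to(.5193,-.2776,.035)
cv2.imwrite("pics/w1.png",capture("wrist"))
for t in("cylinder_stone","square_tray","washer"):print(t,[(np.round(r["location"],3).tolist(),round(r["p"],2)) for r in spot_in("wrist",t)[:2]])
E
```

```text
t 2.1 pos [ 0.4582 -0.3509  0.2226] jaw -65.3 tilt [-0.    -0.001 -1.   ] F [-0.9  0.3 -0.2] op 0.999
shift cm [ 8.62 -4.11 18.76] 
cylinder_stone [([0.522, -0.274, 0.08], 0.8)]
square_tray [([0.518, -0.29, 0.004], 0.95), ([0.52, -0.276, 0.083], 0.42)]
washer [([0.447, -0.288, 0.009], 0.77)]
```

View pics/w1.png

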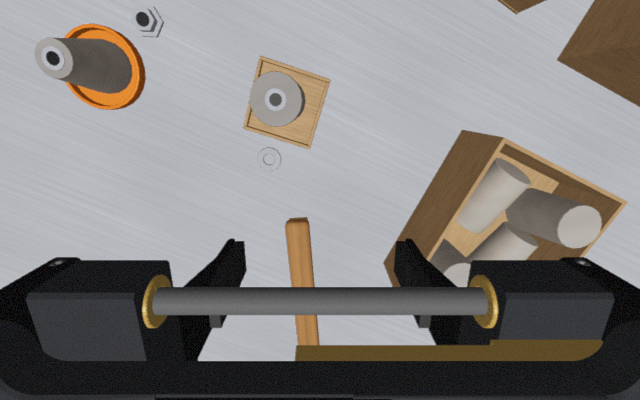

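Run:
```python
from h import *
for n,u,v,z in(("cyl",275,99,.079),("cone",53,57,.079),("lid",104,66,.014),("nut",148,19,.012),("washer",269,158,.005)):print(n,ray("wrist",u,v,z).round(4))
p=[ray("wrist",u,v,.014) for u,v in((261,57),(330,80),(310,147),(244,127))];print("tray",np.mean(p,0).round(4))
```

```text
cyl [ 0.5199 -0.276   0.079 ]
cone [ 0.4702 -0.0802  0.079 ]
lid [ 0.4707 -0.0829  0.014 ]
nut [ 0.5357 -0.1141  0.012 ]
washer [ 0.4494 -0.2855  0.005 ]
tray [ 0.5173 -0.2813  0.014 ]
```

>>> send_rows(moves=[[[0,0,0,4.3,-2.1,0,1],[0,0,0,4.3,-2.1,0,1],[0,0,0,0,0,3,1],[0,0,0,0,0,4,1],[0,0,0,0,0,4,1]]])

```text
time_s: 2.8
position: [0.5191, -0.2781, 0.1122]
tcp_rot: [[0.909, 0.416, 0.002], [0.416, -0.909, -0.002], [0.001, 0.003, -1.0]]
force: [0.4, -0.9, 0.5]
opening: 1.001
```

>>> send_rows(moves=[[[0,0,0,0,0,3,1],[0,0,0,0,0,2.5,1],[0,0,0,0,0,1.5,1],[0,0,0,0,0,0.8,1],[0,0,0,0,0,0,1]]])

```text
time_s: 3.3
position: [0.5183, -0.2774, 0.034]
tcp_rot: [[0.909, 0.416, -0.001], [0.416, -0.909, 0.001], [-0.0, -0.001, -1.0]]
force: [-0.1, 0.3, 0.2]
opening: 0.999
```

>>> send_rows(moves=[[[0,0,0,0,0,0,0.2],[0,0,0,0,0,0,-0.2],[0,0,0,0,0,0,-1],[0,0,0,0,0,0,-1],[0,0,0,0,0,0,-1]]])

```text
time_s: 3.8
position: [0.5189, -0.2771, 0.035]
tcp_rot: [[0.909, 0.417, 0.001], [0.417, -0.909, -0.0], [0.0, 0.001, -1.0]]
force: [0.5, -0.4, 0.1]
opening: 0.63
```

>>> send_rows(moves=[[[0,0,0,0,0,0,-1],[0,0,0,0,0,0,-1],[0,0,0,0,0,0,-1],[0,0,0,0,0,0,-1],[0,0,0,0,0,0,-1]]])

```text
time_s: 4.3
position: [0.5188, -0.2771, 0.0348]
tcp_rot: [[0.909, 0.417, 0.0], [0.417, -0.909, -0.0], [0.0, 0.0, -1.0]]
force: [0.0, 0.4, 4.0]
opening: 0.569
```

>>> send_rows(moves=[[[0,0,0,0,0,-0.5,-1],[0,0,0,0,0,-1.5,-1],[0,0,0,0,0,-2.5,-1],[0,0,0,0,0,-3,-1],[0,0,0,0,0,-2.5,-1]]])

```text
time_s: 4.8
position: [0.5185, -0.2769, 0.1362]
tcp_rot: [[0.909, 0.417, 0.0], [0.417, -0.909, -0.0], [0.0, 0.0, -1.0]]
force: [1.1, -0.3, -2.4]
opening: 0.572
```

>>> send_rows(moves=[[[0,0,0,0.5,-1.1,0,-1],[0,0,0,1.2,-2.6,0,-1],[0,0,0,1.5,-3.3,0,-1],[0,0,0,1.5,-3.3,0,-1],[0,0,0,1.6,-3.5,0,-1]]])

```text
time_s: 5.3
position: [0.5169, -0.123, 0.1334]
tcp_rot: [[0.909, 0.416, -0.003], [0.416, -0.909, 0.002], [-0.002, -0.002, -1.0]]
force: [0.2, 0.5, -2.8]
opening: 0.571
```

>>> send_rows(moves=[[[0,0,0,1.6,-3.5,0,-1],[0,0,0,1.6,-3.5,0,-1],[0,0,0,1.6,-3.5,0,-1],[0,0,0,1.6,-3.5,0,-1],[0,0,0,1.2,-2.6,0,-1]]])

```text
time_s: 5.8
position: [0.5159, 0.0603, 0.1334]
tcp_rot: [[0.908, 0.418, -0.004], [0.418, -0.908, 0.001], [-0.003, -0.003, -1.0]]
force: [0.4, -0.2, -2.2]
opening: 0.573
```

>>> send_rows(moves=[[[0,0,0,1.0,-2.2,0,-1],[0,0,0,0.5,-1.1,0,-1],[0,0,0,0,0,0,-1],[0,0,0,0,0,0,-1],[0,0,0,0,0,0,-1]]])

```text
time_s: 6.3
position: [0.5182, 0.0924, 0.1343]
tcp_rot: [[0.91, 0.416, -0.0], [0.416, -0.91, -0.0], [-0.001, 0.0, -1.0]]
force: [0.3, -0.0, -3.2]
opening: 0.57
```

Run:
```python
from h import *
to(.5185,.0935,.038)
cv2.imwrite("pics/w2.png",capture("wrist"))
for t in("pad","hex_pan","square_stone","cone_stone"):print(t,[(np.round(r["location"],3).tolist(),round(r["p"],2)) for r in spot_in("wrist",t)[:2]])
```

```text
t 6.3 pos [0.5182 0.0924 0.1343] jaw -65.4 tilt [-0. -0. -1.] F [ 0.3 -0.  -3.2] op 0.57
shift cm [ 0.08 -0.09  9.63] 
pad [([0.538, 0.109, 0.005], 0.76)]
hex_pan [([0.5, 0.27, 0.002], 0.74)]
square_stone [([0.486, 0.276, 0.076], 0.65)]
cone_stone []
```

View pics/w2.png

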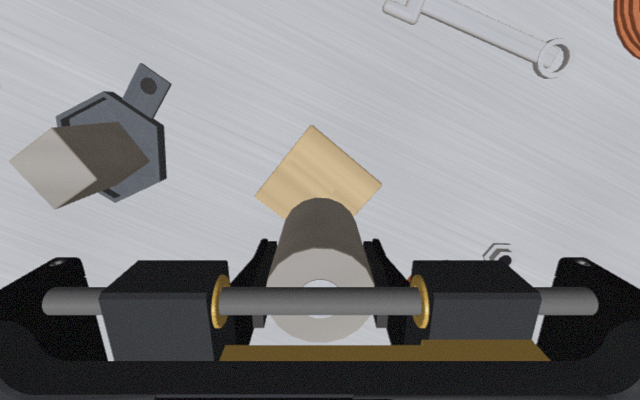

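>>> send_rows(moves=[[[0,0,0,0,0,1,-1],[0,0,0,0,0,2.5,-1],[0,0,0,0,0,2.5,-1],[0,0,0,0,0,2,-1],[0,0,0,0,0,1,-1]]])

```text
time_s: 7.05
position: [0.517, 0.0933, 0.0424]
tcp_rot: [[0.909, 0.416, -0.003], [0.416, -0.909, 0.0], [-0.003, -0.002, -1.0]]
force: [-1.0, 0.2, -2.6]
opening: 0.567
```

>>> send_rows(moves=[[[0,0,0,0,0,0.2,-1],[0,0,0,0,0,0.2,-1],[0,0,0,0,0,0.1,-1],[0,0,0,0,0,0,-1],[0,0,0,0,0,0,-1]]])

```text
time_s: 7.55
position: [0.5187, 0.0935, 0.0403]
tcp_rot: [[0.909, 0.417, 0.002], [0.417, -0.909, -0.0], [0.001, 0.001, -1.0]]
force: [0.1, 1.1, -3.3]
opening: 0.567
```

>>> send_rows(moves=[[[0,0,0,0,0,0.1,-1],[0,0,0,0,0,0.1,-1],[0,0,0,0,0,0.1,-1],[0,0,0,0,0,0.05,-1],[0,0,0,0,0,0,-1]]])

```text
time_s: 8.05
position: [0.5183, 0.0935, 0.0368]
tcp_rot: [[0.909, 0.417, 0.001], [0.417, -0.909, -0.0], [0.0, 0.0, -1.0]]
force: [-0.8, 0.4, 3.1]
opening: 0.568
```

>>> send_rows(moves=[[[0,0,0,0,0,0,0.3],[0,0,0,0,0,0,0.6],[0,0,0,0,0,0,1],[0,0,0,0,0,0,1],[0,0,0,0,0,0,1]]])

```text
time_s: 8.55
position: [0.5183, 0.0934, 0.0359]
tcp_rot: [[0.909, 0.417, -0.0], [0.417, -0.909, 0.0], [-0.0, -0.0, -1.0]]
force: [0.0, -0.7, -0.4]
opening: 0.922
```

>>> send_rows(moves=[[[0,0,0,0,0,-1,1],[0,0,0,0,0,-3,1],[0,0,0,0,0,-4,1],[0,0,0,0,0,-4,1],[0,0,0,0,0,-3,1]]])

```text
time_s: 9.05
position: [0.5188, 0.0935, 0.1891]
tcp_rot: [[0.909, 0.417, 0.003], [0.417, -0.909, -0.0], [0.003, 0.001, -1.0]]
force: [-0.2, -0.8, 0.4]
opening: 1.003
```

>>> send_rows(moves=[[[0,0,0,0.1,-3,0,1],[0,0,0,0.1,-3.5,0,1],[0,0,-7.7,0,0,0,1],[0,0,-7.7,0,0,0,1],[0,0,-7.7,0,0,0,1]]])

```text
time_s: 9.55
position: [0.4926, 0.1538, 0.1869]
tcp_rot: [[0.668, 0.744, 0.001], [0.744, -0.668, 0.0], [0.001, 0.001, -1.0]]
force: [-0.0, 0.1, 0.0]
opening: 1.002
```

>>> send_rows(moves=[[[0,0,-7.7,0,0,0,1],[0,0,0,0,0,0,1],[0,0,0,0,0,0,1],[0,0,0,0,0,0,1],[0,0,0,0,0,0,1]]])

```text
time_s: 10.05
position: [0.4929, 0.1533, 0.1861]
tcp_rot: [[0.568, 0.823, 0.0], [0.823, -0.568, -0.0], [0.0, 0.0, -1.0]]
force: [-0.0, -0.7, -0.1]
opening: 0.998
```

Run:
```python
from h import *
to(.4715,.2804,.034,-34.6)
cv2.imwrite("pics/w3.png",capture("wrist"))
for t in("hex_pan","square_stone"):print(t,[(np.round(r["location"],3).tolist(),round(r["p"],2)) for r in spot_in("wrist",t)[:2]])
```

```text
t 10.05 pos [0.4929 0.1533 0.1861] jaw -34.6 tilt [ 0. -0. -1.] F [-0.  -0.7 -0.1] op 0.998
shift cm [ 9.23 -8.99 15.21] turn z -0.0
hex_pan [([0.501, 0.277, 0.007], 0.94)]
square_stone [([0.48, 0.285, 0.08], 0.67), ([0.703, 0.039, 0.01], 0.62)]
```

View pics/w3.png

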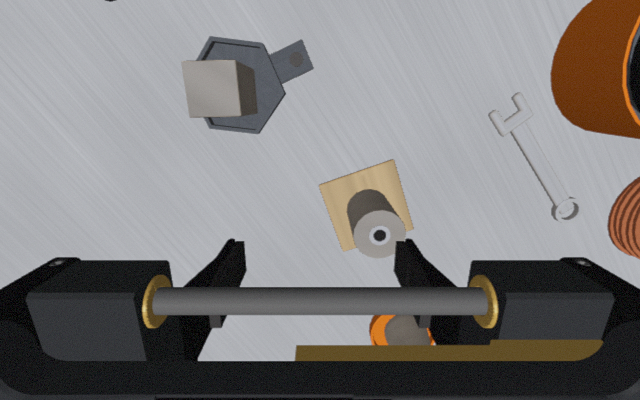

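Run:
```python
from h import *
p=np.array([ray("wrist",u,v,.079)[:2] for u,v in((182,64),(236,60),(241,115),(190,117))]);e=np.roll(p,-1,0)-p
c=p.mean(0);print(c,np.linalg.norm(e,axis=1).round(3),np.degrees(np.arctan2(e[:,1],e[:,0])).round(1)%90);to(*c,.034)
# hex: tab edge wall vertices 265,44 & 285,90 ; hole
a,b,d,f=[ray("wrist",u,v,.014)[:2] for u,v in((265,44),(285,90),(259,132),(211,37))]
h=ray("wrist",295,60,.004)[:2];m=(a+b)/2;n=(h-m)/np.linalg.norm(h-m)
print("hex c: long diagonal",(d+f)/2,"hole",h)
print("cyl",ray("wrist",380,235,.081))
```

```text
[0.47443555 0.282948  ] [0.044 0.042 0.043 0.041] [59.2 56.3 57.5 57. ]
t 10.2 pos [0.493  0.1533 0.1861] jaw -34.6 tilt [-0.  0. -1.] F [-1.1 -0.9 -0.2] op 1.001
shift cm [ 9.61 -8.89 15.21] 
hex c: long diagonal [0.48012872 0.28568662] hole [0.54385516 0.27310793]
cyl [0.52044857 0.09520377 0.081     ]
```

>>> send_rows(moves=[[[0,0,0,3,-2.8,0,1],[0,0,0,3.5,-3.3,0,1],[0,0,0,3,-2.8,0,1],[0,0,-1.5,0,0,2,1],[0,0,0,0,0,3,1]]])

```text
time_s: 10.7
position: [0.4749, 0.2844, 0.1371]
tcp_rot: [[0.543, 0.84, 0.005], [0.84, -0.543, 0.002], [0.005, 0.003, -1.0]]
force: [0.4, -0.2, -0.8]
opening: 1.001
```

>>> send_rows(moves=[[[0,0,0,0,0,3,1],[0,0,0,0,0,3,1],[0,0,0,0,0,2.5,1],[0,0,0,0,0,1.5,1],[0,0,0,0,0,0.2,1]]])

```text
time_s: 11.2
position: [0.4722, 0.2816, 0.032]
tcp_rot: [[0.546, 0.838, -0.004], [0.838, -0.546, -0.001], [-0.004, -0.003, -1.0]]
force: [0.2, -0.3, 2.1]
opening: 0.999
```

>>> send_rows(moves=[[[0,0,0,0,0,0,0.2],[0,0,0,0,0,0,-0.2],[0,0,0,0,0,0,-1],[0,0,0,0,0,0,-1],[0,0,0,0,0,0,-1]]])

```text
time_s: 11.7
position: [0.474, 0.2823, 0.0347]
tcp_rot: [[0.546, 0.838, 0.001], [0.838, -0.546, 0.0], [0.001, 0.001, -1.0]]
force: [-0.0, 0.5, -0.5]
opening: 0.632
```

>>> send_rows(moves=[[[0,0,0,0,0,0,-1],[0,0,0,0,0,0,-1],[0,0,0,0,0,0,-1],[0,0,0,0,0,0,-1],[0,0,0,0,0,0,-1]]])

```text
time_s: 12.2
position: [0.4738, 0.2822, 0.0343]
tcp_rot: [[0.546, 0.838, 0.0], [0.838, -0.546, 0.0], [0.0, 0.0, -1.0]]
force: [0.6, 0.2, 4.7]
opening: 0.502
```

>>> send_rows(moves=[[[0,0,0,0,0,-0.5,-1],[0,0,0,0,0,-2,-1],[0,0,0,0,0,-3.5,-1],[0,0,0,0,0,-4,-1],[0,0,0,0,0,-3,-1]]])

```text
time_s: 12.7
position: [0.4732, 0.2821, 0.1653]
tcp_rot: [[0.546, 0.838, -0.0], [0.838, -0.546, -0.0], [-0.0, -0.0, -1.0]]
force: [1.2, 1.4, -4.8]
opening: 0.503
```

>>> send_rows(moves=[[[0,0,0,-0.9,0.7,0,-1],[0,0,0,-1.9,1.4,0,-1],[0,0,0,-2.8,2.1,0,-1],[0,0,0,-2.8,2.1,0,-1],[0,0,0,-2.8,2.1,0,-1]]])

```text
time_s: 13.2
position: [0.4808, 0.1406, 0.162]
tcp_rot: [[0.545, 0.838, -0.005], [0.838, -0.545, -0.001], [-0.003, -0.003, -1.0]]
force: [0.8, -0.4, -4.0]
opening: 0.505
```

>>> send_rows(moves=[[[0,0,0,-2.8,2.1,0,-1],[0,0,0,-2.8,2.1,0,-1],[0,0,0,-2.8,2.1,0,-1],[0,0,0,-2.8,2.1,0,-1],[0,0,0,-2.8,2.1,0,-1]]])

```text
time_s: 13.7
position: [0.4923, -0.0336, 0.162]
tcp_rot: [[0.546, 0.838, -0.005], [0.838, -0.546, 0.001], [-0.002, -0.004, -1.0]]
force: [0.8, 0.0, -3.7]
opening: 0.506
```

>>> send_rows(moves=[[[0,0,0,-2.8,2.1,0,-1],[0,0,0,-2.8,2.1,0,-1],[0,0,0,-2.8,2.1,0,-1],[0,0,0,-2.8,2.1,0,-1],[0,0,0,-2.8,2.1,0,-1]]])

```text
time_s: 14.2
position: [0.5039, -0.2077, 0.1617]
tcp_rot: [[0.546, 0.838, -0.004], [0.838, -0.546, 0.003], [-0.0, -0.005, -1.0]]
force: [0.4, 0.4, -4.4]
opening: 0.502
```

>>> send_rows(moves=[[[0,0,-6,-2,1.5,0,-1],[0,0,-8,0,0,0,-1],[0,0,-8,0,0,0,-1],[0,0,-8,0,0,0,-1],[0,0,-6,0,0,0,-1]]])

```text
time_s: 14.7
position: [0.5055, -0.2313, 0.1615]
tcp_rot: [[-0.055, 0.998, -0.005], [0.998, 0.055, 0.003], [0.003, -0.004, -1.0]]
force: [0.6, 0.1, -3.7]
opening: 0.503
```

>>> send_rows(moves=[[[0,0,-4,0,0,0,-1],[0,0,0,0,0,0,-1],[0,0,0,0,0,0,-1],[0,0,0,0,0,0,-1],[0,0,0,0,0,0,-1]]])

```text
time_s: 15.2
position: [0.5074, -0.2317, 0.1637]
tcp_rot: [[-0.12, 0.993, -0.001], [0.993, 0.12, 0.0], [0.0, -0.001, -1.0]]
force: [0.7, -0.5, -3.5]
opening: 0.506
```

Run:
```python
from h import *
to(.5165,-.2807,.034,7.3)
cv2.imwrite("pics/w4.png",capture("wrist"))
```

```text
t 15.2 pos [ 0.5074 -0.2317  0.1637] jaw 6.9 tilt [-0.001  0.    -1.   ] F [ 0.7 -0.5 -3.5] op 0.506
shift cm [-4.98  0.32 12.96] turn z -0.4
```

View pics/w4.png

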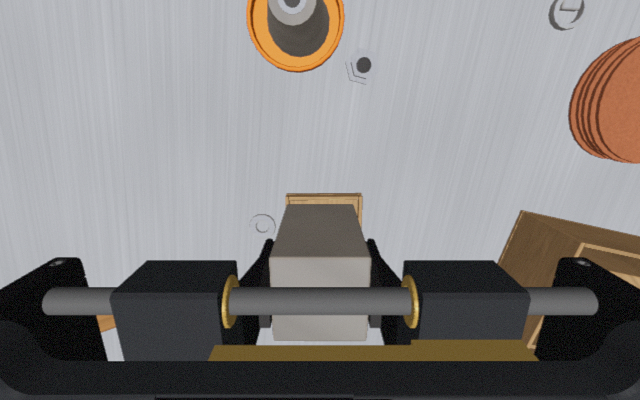

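>>> send_rows(moves=[[[0,0,0,-1.5,0.1,0,-1],[0,0,0,-2,0.1,0,-1],[0,0,0,-1.5,0.1,0.5,-1],[0,0,0,0,0,2,-1],[0,0,0,0,0,3,-1]]])

```text
time_s: 15.75
position: [0.5185, -0.2841, 0.1099]
tcp_rot: [[-0.119, 0.993, 0.005], [0.993, 0.119, -0.004], [-0.005, 0.004, -1.0]]
force: [-0.5, 0.5, -4.3]
opening: 0.503
```

>>> send_rows(moves=[[[0,0,0,0,0,3,-1],[0,0,0,0,0,2,-1],[0,0,0,0,0,1.3,-1],[0,0,0,0,0,0.5,-1],[0,0,0,0,0,0,-1]]])

```text
time_s: 16.25
position: [0.5168, -0.2814, 0.0406]
tcp_rot: [[-0.12, 0.993, -0.0], [0.993, 0.12, 0.0], [0.0, -0.0, -1.0]]
force: [0.5, 0.8, -4.6]
opening: 0.503
```

>>> send_rows(moves=[[[0,0,0,0,0,0.1,-1],[0,0,0,0,0,0.1,-1],[0,0,0,0,0,0,-1],[0,0,0,0,0,0,-1],[0,0,0,0,0,0,-1]]])

```text
time_s: 16.75
position: [0.5169, -0.2811, 0.0395]
tcp_rot: [[-0.121, 0.993, 0.001], [0.993, 0.121, -0.0], [-0.001, 0.0, -1.0]]
force: [0.4, -1.5, -3.4]
opening: 0.501
```

>>> send_rows(moves=[[[0,0,0,0,0,0.15,-1],[0,0,0,0,0,0.15,-1],[0,0,0,0,0,0.1,-1],[0,0,0,0,0,0.05,-1],[0,0,0,0,0,0,-1]]])

```text
time_s: 17.25
position: [0.5167, -0.281, 0.0345]
tcp_rot: [[-0.121, 0.993, -0.0], [0.993, 0.121, 0.0], [0.0, -0.0, -1.0]]
force: [-0.1, 0.2, -2.9]
opening: 0.5
```

>>> send_rows(moves=[[[0,0,0,0,0,0.1,-1],[0,0,0,0,0,0,-1],[0,0,0,0,0,0,-1],[0,0,0,0,0,0,-1],[0,0,0,0,0,0,-1]]])

```text
time_s: 17.75
position: [0.5167, -0.2811, 0.0343]
tcp_rot: [[-0.121, 0.993, 0.0], [0.993, 0.121, -0.0], [-0.0, 0.0, -1.0]]
force: [-1.9, 0.4, 5.7]
opening: 0.506
```

>>> send_rows(moves=[[[0,0,0,0,0,0,0.3],[0,0,0,0,0,0,0.6],[0,0,0,0,0,0,1],[0,0,0,0,0,0,1],[0,0,0,0,0,0,1]]])

```text
time_s: 18.25
position: [0.5167, -0.2811, 0.0334]
tcp_rot: [[-0.121, 0.993, -0.0], [0.993, 0.121, 0.0], [0.0, 0.0, -1.0]]
force: [-0.3, 0.4, -0.0]
opening: 0.869
```

>>> send_rows(moves=[[[0,0,0,0,0,-1,1],[0,0,0,0,0,-3,1],[0,0,0,0,0,-4,1],[0,0,0,0,0,-4,1],[0,0,0,0,0,-3,1]]])

```text
time_s: 18.75
position: [0.5173, -0.2815, 0.1869]
tcp_rot: [[-0.121, 0.993, 0.003], [0.993, 0.121, -0.002], [-0.002, 0.002, -1.0]]
force: [0.1, -1.0, -0.9]
opening: 0.994
```

>>> send_rows(moves=[[[0,0,0,3.5,-0.8,0,1],[0,0,0,3.5,-0.8,0,1],[0,0,0,3,-0.7,0,1],[0,0,0,0,0,0,1],[0,0,0,0,0,0,1]]])

```text
time_s: 19.25
position: [0.4821, -0.1843, 0.1844]
tcp_rot: [[-0.122, 0.993, 0.001], [0.993, 0.122, -0.001], [-0.001, 0.001, -1.0]]
force: [-0.8, -0.7, 0.8]
opening: 0.999
```

Run:
```python
from h import *
to(.469,-.081,.033)
cv2.imwrite("pics/w5.png",capture("wrist"))
for t in("round_lid","cone_stone"):print(t,[(np.round(r["location"],3).tolist(),round(r["p"],2)) for r in spot_in("wrist",t)[:2]])
```

```text
t 19.25 pos [ 0.4821 -0.1843  0.1844] jaw 7.0 tilt [ 0.001 -0.001 -1.   ] F [-0.8 -0.7  0.8] op 0.999
shift cm [10.43 -0.06 15.13] 
round_lid [([0.462, -0.072, 0.006], 0.56)]
cone_stone [([0.467, -0.086, 0.078], 0.63)]
```

View pics/w5.png

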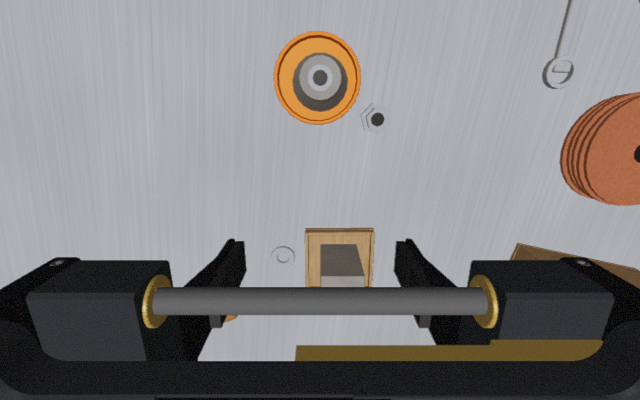

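Run:
```python
from h import *
c=ray("wrist",320,77,.079);print(c,"lid",ray("wrist",317,78,.014));to(c[0],c[1],.033)
```

```text
[ 0.47046239 -0.08069044  0.079     ] lid [ 0.46719529 -0.07719802  0.014     ]
t 19.4 pos [ 0.4827 -0.1858  0.184 ] jaw 6.9 tilt [ 0.002 -0.001 -1.   ] F [ 0.6 -0.4 -0.1] op 1.002
shift cm [10.6   0.02 15.08]
```

>>> send_rows(moves=[[[0,0,0,3.5,0,0,1],[0,0,0,3.9,0,0,1],[0,0,0,3.1,0,0,1],[0,0,0,0,0,2,1],[0,0,0,0,0,3,1]]])

```text
time_s: 19.9
position: [0.4715, -0.0809, 0.1345]
tcp_rot: [[-0.122, 0.993, 0.006], [0.993, 0.122, -0.003], [-0.003, 0.005, -1.0]]
force: [0.7, -0.6, 0.4]
opening: 1.002
```

>>> send_rows(moves=[[[0,0,0,0,0,3,1],[0,0,0,0,0,3,1],[0,0,0,0,0,2.5,1],[0,0,0,0,0,1.6,1],[0,0,0,0,0,0,1]]])

```text
time_s: 20.4
position: [0.4687, -0.0809, 0.0304]
tcp_rot: [[-0.119, 0.993, -0.003], [0.993, 0.119, 0.001], [0.002, -0.003, -1.0]]
force: [-0.4, 0.3, -0.0]
opening: 0.996
```

>>> send_rows(moves=[[[0,0,0,0,0,0,0.2],[0,0,0,0,0,0,-0.2],[0,0,0,0,0,0,-1],[0,0,0,0,0,0,-1],[0,0,0,0,0,0,-1]]])

```text
time_s: 20.9
position: [0.4695, -0.0804, 0.0332]
tcp_rot: [[-0.121, 0.993, 0.001], [0.993, 0.121, -0.0], [-0.001, 0.001, -1.0]]
force: [0.3, 1.0, 0.5]
opening: 0.628
```

>>> send_rows(moves=[[[0,0,0,0,0,0,-1],[0,0,0,0,0,0,-1],[0,0,0,0,0,0,-1],[0,0,0,0,0,0,-1],[0,0,0,0,0,0,-1]]])

```text
time_s: 21.4
position: [0.4694, -0.0804, 0.0329]
tcp_rot: [[-0.121, 0.993, 0.001], [0.993, 0.121, -0.0], [-0.0, 0.001, -1.0]]
force: [0.2, 0.7, 5.6]
opening: 0.544
```

>>> send_rows(moves=[[[0,0,0,0,0,-0.2,-1],[0,0,0,0,0,-0.3,-1],[0,0,0,0,0,-0.5,-1],[0,0,0,0,0,0,-1],[0,0,0,0,0,0,-1]]])

```text
time_s: 21.9
position: [0.4691, -0.0803, 0.0426]
tcp_rot: [[-0.121, 0.993, 0.0], [0.993, 0.121, -0.0], [-0.0, 0.0, -1.0]]
force: [-0.7, -0.4, -2.3]
opening: 0.545
```

Run:
```python
from h import *
to(.469,-.081,.033)
s=capture("scene");t=capture("wrist")
cv2.imwrite("pics/w6.png",np.hstack([cv2.resize(s[120:280,220:380],(400,400),interpolation=cv2.INTER_CUBIC),t[:, 120:520]]))
```

```text
t 21.9 pos [ 0.4691 -0.0803  0.0426] jaw 6.9 tilt [ 0. -0. -1.] F [-0.7 -0.4 -2.3] op 0.545
shift cm [-0.06 -0.02  0.96]
```

View pics/w6.png

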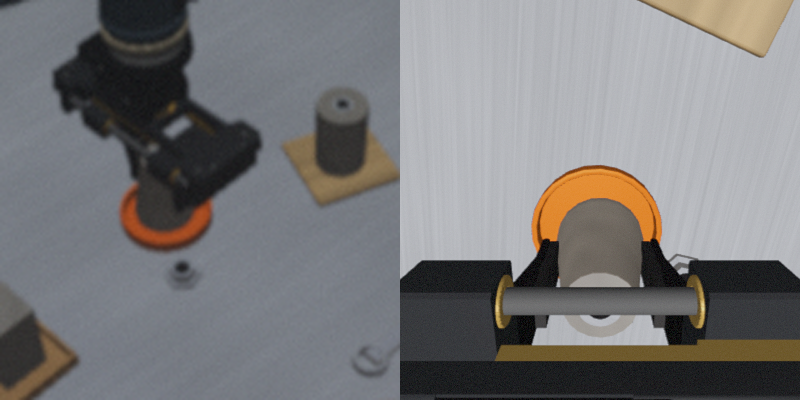

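>>> send_rows(moves=[[[0,0,0,0,0,-1,-1],[0,0,0,0,0,-2.5,-1],[0,0,0,0,0,-3.5,-1],[0,0,0,0,0,-3,-1],[0,0,0,0,0,-2,-1]]])

```text
time_s: 22.5
position: [0.4696, -0.0804, 0.1651]
tcp_rot: [[-0.121, 0.993, 0.003], [0.993, 0.121, -0.001], [-0.001, 0.002, -1.0]]
force: [0.2, 0.5, -2.8]
opening: 0.539
```

>>> send_rows(moves=[[[0,0,0,1,0.15,0,-1],[0,0,0,2,0.3,0,-1],[0,0,0,3,0.45,0,-1],[0,0,0,3,0.45,0,-1],[0,0,0,3,0.45,0,-1]]])

```text
time_s: 23.0
position: [0.471, 0.0428, 0.1614]
tcp_rot: [[-0.12, 0.993, -0.003], [0.993, 0.12, 0.001], [0.001, -0.003, -1.0]]
force: [0.5, 0.2, -2.8]
opening: 0.541
```

>>> send_rows(moves=[[[0,0,0,3,0.45,0,-1],[0,0,0,3,0.45,0,-1],[0,0,0,3,0.45,0,-1],[0,0,0,3,0.45,0,-1],[0,0,0,3,0.45,0,-1]]])

```text
time_s: 23.5
position: [0.475, 0.1943, 0.1612]
tcp_rot: [[-0.121, 0.993, -0.003], [0.993, 0.121, -0.0], [0.0, -0.003, -1.0]]
force: [0.0, -1.0, -3.3]
opening: 0.542
```

>>> send_rows(moves=[[[0,0,0,2,0.3,0,-1],[0,0,0,1,0.15,0,-1],[0,0,0,0,0,0,-1],[0,0,0,0,0,0,-1],[0,0,0,0,0,0,-1]]])

```text
time_s: 24.0
position: [0.4773, 0.2219, 0.1622]
tcp_rot: [[-0.12, 0.993, -0.001], [0.993, 0.12, -0.001], [-0.0, -0.001, -1.0]]
force: [0.8, -0.2, -2.4]
opening: 0.54
```

Run:
```python
from h import *
to(.479,.284,.033)
cv2.imwrite("pics/w7.png",capture("wrist"))
```

```text
t 24.0 pos [0.4773 0.2219 0.1622] jaw 6.9 tilt [-0.001 -0.001 -1.   ] F [ 0.8 -0.2 -2.4] op 0.54
shift cm [ 6.15  0.93 12.92]
```

View pics/w7.png

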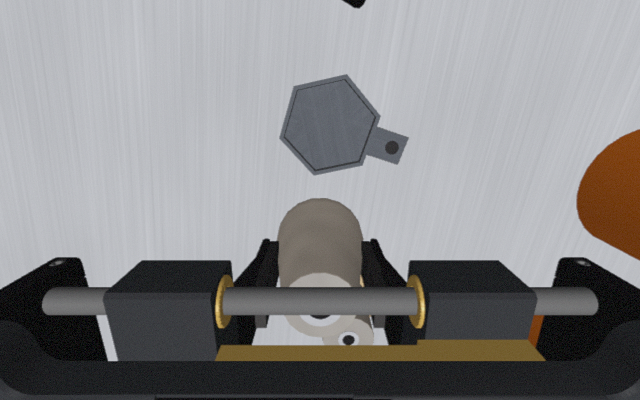

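Run:
```python
from h import *
p=np.array([ray("wrist",u,v,.014) for u,v in((293,86),(348,75),(380,117),(362,164),(315,174),(281,136))]);c=p.mean(0);print(c,np.linalg.norm(p[:3]-p[3:],axis=1))
to(c[0],c[1],.033)
```

```text
[0.47963923 0.28670347 0.014     ] [0.10057028 0.09907122 0.09823889]
t 24.05 pos [0.4775 0.2219 0.1624] jaw 6.8 tilt [-0.001 -0.    -1.   ] F [-0.4  0.2 -2.8] op 0.542
shift cm [ 6.41  1.   12.93]
```

>>> send_rows(moves=[[[0,0,0,1.5,0.2,0,-1],[0,0,0,2.5,0.4,0,-1],[0,0,0,1.6,0.2,0,-1],[0,0,0,0.7,0.1,1,-1],[0,0,0,0,0,2.5,-1]]])

```text
time_s: 24.55
position: [0.4808, 0.2885, 0.1286]
tcp_rot: [[-0.122, 0.992, 0.006], [0.992, 0.122, 0.002], [0.001, 0.006, -1.0]]
force: [0.6, 0.3, -3.9]
opening: 0.543
```

>>> send_rows(moves=[[[0,0,0,0,0,3,-1],[0,0,0,0,0,2.8,-1],[0,0,0,0,0,2,-1],[0,0,0,0,0,0.8,-1],[0,0,0,0,0,0.2,-1]]])

```text
time_s: 25.05
position: [0.4782, 0.2862, 0.0382]
tcp_rot: [[-0.121, 0.993, -0.003], [0.993, 0.121, -0.001], [-0.001, -0.003, -1.0]]
force: [-0.0, 0.4, -2.6]
opening: 0.542
```

>>> send_rows(moves=[[[0,0,0,0,0,0.1,-1],[0,0,0,0,0,0,-1],[0,0,0,0,0,0,-1],[0,0,0,0,0,0,-1],[0,0,0,0,0,0,-1]]])

```text
time_s: 25.55
position: [0.4793, 0.2867, 0.0391]
tcp_rot: [[-0.121, 0.993, 0.001], [0.993, 0.121, 0.0], [0.0, 0.001, -1.0]]
force: [0.4, -0.3, -2.6]
opening: 0.544
```

>>> send_rows(moves=[[[0,0,0,0,0,0.2,-1],[0,0,0,0,0,0.2,-1],[0,0,0,0,0,0.1,-1],[0,0,0,0,0,0,-1],[0,0,0,0,0,0,-1]]])

```text
time_s: 26.05
position: [0.4789, 0.2865, 0.0334]
tcp_rot: [[-0.121, 0.993, -0.0], [0.993, 0.121, -0.0], [-0.0, -0.0, -1.0]]
force: [-0.8, 0.0, -2.9]
opening: 0.541
```

>>> send_rows(moves=[[[0,0,0,0,0,0.1,-1],[0,0,0,0,0,0,-1],[0,0,0,0,0,0,-1],[0,0,0,0,0,0,-1],[0,0,0,0,0,0,-1]]])

```text
time_s: 26.55
position: [0.479, 0.2866, 0.0329]
tcp_rot: [[-0.121, 0.993, 0.0], [0.993, 0.121, 0.0], [0.0, 0.0, -1.0]]
force: [-0.7, 0.4, 4.9]
opening: 0.542
```

>>> send_rows(moves=[[[0,0,0,0,0,0,0.3],[0,0,0,0,0,0,0.6],[0,0,0,0,0,0,1],[0,0,0,0,0,0,1],[0,0,0,0,0,0,1]]])

```text
time_s: 27.05
position: [0.479, 0.2866, 0.0324]
tcp_rot: [[-0.121, 0.993, -0.0], [0.993, 0.121, -0.0], [-0.0, -0.0, -1.0]]
force: [-0.6, 0.8, 0.5]
opening: 0.913
```

>>> send_rows(moves=[[[0,0,0,0,0,-1,1],[0,0,0,0,0,-3,1],[0,0,0,0,0,-4,1],[0,0,0,0,0,-4,1],[0,0,0,0,0,-3,1]]])

```text
time_s: 27.55
position: [0.4796, 0.2868, 0.1857]
tcp_rot: [[-0.121, 0.993, 0.003], [0.993, 0.121, 0.001], [0.001, 0.003, -1.0]]
force: [0.5, 0.7, -0.7]
opening: 0.999
```

>>> send_rows(moves=[[[0,0,0,-3.5,0.3,0,1],[0,0,0,-4,0.3,0,1],[0,0,0,-4,0.3,0,1],[0,0,0,-4,0.4,0,1],[0,0,0,-3,0.3,0,1]]])

```text
time_s: 28.05
position: [0.5176, 0.1027, 0.1834]
tcp_rot: [[-0.12, 0.993, 0.001], [0.993, 0.12, -0.0], [-0.001, 0.001, -1.0]]
force: [0.5, 0.3, 0.3]
opening: 1.002
```

>>> send_rows(moves=[[[0,0,0,-1,0.1,0,1],[0,0,0,0,0,0,1],[0,0,0,0,0,0,1],[0,0,0,0,0,0,1],[0,0,0,0,0,0,1]]])

```text
time_s: 28.55
position: [0.5189, 0.0964, 0.1826]
tcp_rot: [[-0.123, 0.992, -0.0], [0.992, 0.123, 0.0], [0.0, -0.0, -1.0]]
force: [-0.5, -0.1, 1.3]
opening: 0.999
```

Run:
```python
from h import *
to(.5185,.0938,.037)
cv2.imwrite("pics/w8.png",np.vstack([capture("wrist")[:,:640],cv2.resize(capture("top")[160:280,130:530],(640,192))]))
```

```text
t 28.55 pos [0.5189 0.0964 0.1826] jaw 7.0 tilt [-0.  0. -1.] F [-0.5 -0.1  1.3] op 0.999
shift cm [-0.25 -0.07 14.56]
```

View pics/w8.png

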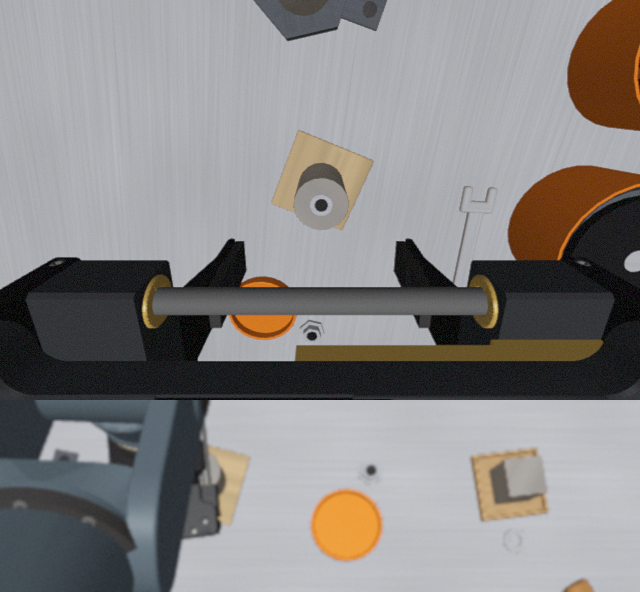

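>>> send_rows(moves=[[[0,0,0,-0.2,0,2,1],[0,0,0,0,0,3.5,1],[0,0,0,0,0,4,1],[0,0,0,0,0,3,1],[0,0,0,0,0,2,1]]])

```text
time_s: 29.15
position: [0.5184, 0.0936, 0.0354]
tcp_rot: [[-0.121, 0.993, -0.003], [0.993, 0.121, 0.0], [0.0, -0.003, -1.0]]
force: [-0.6, 0.2, 0.3]
opening: 1.0
```

>>> send_rows(moves=[[[0,0,0,0,0,0.1,1],[0,0,0,0,0,0,0.2],[0,0,0,0,0,0,-0.2],[0,0,0,0,0,0,-1],[0,0,0,0,0,0,-1]]])

```text
time_s: 29.65
position: [0.5204, 0.0931, 0.0377]
tcp_rot: [[-0.121, 0.993, 0.002], [0.993, 0.121, -0.0], [-0.0, 0.002, -1.0]]
force: [-0.8, -0.1, -0.2]
opening: 0.723
```

>>> send_rows(moves=[[[0,0,0,0,0,0,-1],[0,0,0,0,0,0,-1],[0,0,0,0,0,0,-1],[0,0,0,0,0,0,-1],[0,0,0,0,0,0,-1]]])

```text
time_s: 30.15
position: [0.5201, 0.093, 0.0371]
tcp_rot: [[-0.121, 0.993, 0.001], [0.993, 0.121, -0.0], [-0.0, 0.001, -1.0]]
force: [-0.5, 0.8, 4.8]
opening: 0.572
```

>>> send_rows(moves=[[[0,0,0,0,0,-0.5,-1],[0,0,0,0,0,-2,-1],[0,0,0,0,0,-3,-1],[0,0,0,0,0,-3,-1],[0,0,0,0,0,-1.5,-1]]])

```text
time_s: 30.65
position: [0.5199, 0.0931, 0.1383]
tcp_rot: [[-0.121, 0.993, 0.002], [0.993, 0.121, -0.0], [-0.0, 0.002, -1.0]]
force: [0.5, 0.9, -3.8]
opening: 0.565
```

>>> send_rows(moves=[[[0,0,0,-1,-0.5,0,-1],[0,0,0,-2,-0.9,0,-1],[0,0,0,-3,-1.3,0,-1],[0,0,0,-3,-1.3,0,-1],[0,0,0,-3,-1.3,0,-1]]])

```text
time_s: 31.15
position: [0.4791, -0.0336, 0.135]
tcp_rot: [[-0.121, 0.993, -0.004], [0.993, 0.121, 0.001], [0.001, -0.004, -1.0]]
force: [0.9, 0.1, -4.1]
opening: 0.566
```

>>> send_rows(moves=[[[0,0,0,-2.5,-1.1,0,-1],[0,0,0,-1.9,-0.9,0,-1],[0,0,0,0,0,0,-1],[0,0,0,0,0,0,-1],[0,0,0,0,0,0,-1]]])

```text
time_s: 31.65
position: [0.4662, -0.0779, 0.1359]
tcp_rot: [[-0.121, 0.993, -0.002], [0.993, 0.121, 0.001], [0.001, -0.002, -1.0]]
force: [0.6, 0.6, -3.9]
opening: 0.566
```

Run:
```python
from h import *
to(.467,-.079,.035)
cv2.imwrite("pics/w9.png",capture("wrist"))
```

```text
t 31.65 pos [ 0.4662 -0.0779  0.1359] jaw 6.9 tilt [-0.002  0.001 -1.   ] F [ 0.6  0.6 -3.9] op 0.566
shift cm [-0.13  0.08 10.09]
```

View pics/w9.png

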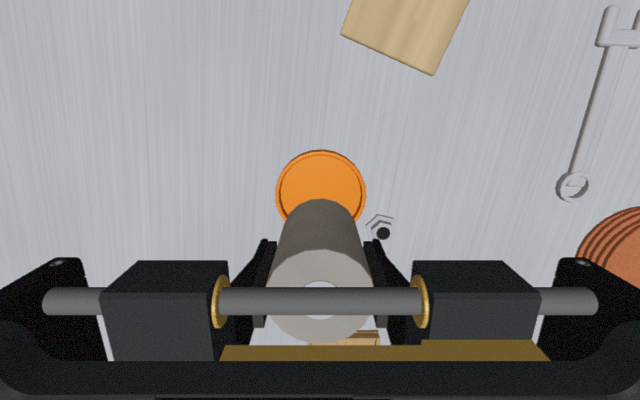

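>>> send_rows(moves=[[[0,0,0,-0.1,0.1,1,-1],[0,0,0,0,0,2.5,-1],[0,0,0,0,0,3,-1],[0,0,0,0,0,2,-1],[0,0,0,0,0,1,-1]]])

```text
time_s: 32.2
position: [0.4672, -0.0784, 0.0394]
tcp_rot: [[-0.122, 0.993, -0.003], [0.993, 0.122, 0.001], [0.002, -0.003, -1.0]]
force: [-0.2, -0.1, -3.3]
opening: 0.567
```

>>> send_rows(moves=[[[0,0,0,0,0,0.2,-1],[0,0,0,0,0,0,-1],[0,0,0,0,0,0,-1],[0,0,0,0,0,0,-1],[0,0,0,0,0,0,-1]]])

```text
time_s: 32.7
position: [0.4685, -0.0796, 0.0403]
tcp_rot: [[-0.121, 0.993, 0.002], [0.993, 0.121, -0.001], [-0.001, 0.002, -1.0]]
force: [-0.2, -0.7, -2.2]
opening: 0.568
```

>>> send_rows(moves=[[[0,0,0,0,0,0.2,-1],[0,0,0,0,0,0.2,-1],[0,0,0,0,0,0.1,-1],[0,0,0,0,0,0,-1],[0,0,0,0,0,0,-1]]])

```text
time_s: 33.2
position: [0.4681, -0.0795, 0.0351]
tcp_rot: [[-0.121, 0.993, 0.0], [0.993, 0.121, -0.0], [-0.0, 0.0, -1.0]]
force: [-0.3, 0.0, 6.7]
opening: 0.572
```

>>> send_rows(moves=[[[0,0,0,0,0,0.1,-1],[0,0,0,0,0,0,-1],[0,0,0,0,0,0,-1],[0,0,0,0,0,0,-1],[0,0,0,0,0,0,-1]]])

```text
time_s: 33.7
position: [0.4681, -0.0795, 0.0351]
tcp_rot: [[-0.121, 0.993, 0.001], [0.993, 0.121, -0.0], [-0.001, 0.001, -1.0]]
force: [-2.9, 0.8, 15.2]
opening: 0.569
```

>>> send_rows(moves=[[[0,0,0,0,0,0,0.3],[0,0,0,0,0,0,0.6],[0,0,0,0,0,0,1],[0,0,0,0,0,0,1],[0,0,0,0,0,0,1]]])

```text
time_s: 34.2
position: [0.468, -0.0794, 0.0333]
tcp_rot: [[-0.121, 0.993, -0.0], [0.993, 0.121, 0.0], [0.0, -0.0, -1.0]]
force: [0.0, -1.3, 0.7]
opening: 0.92
```

>>> send_rows(moves=[[[0,0,0,0,0,-1,1],[0,0,0,0,0,-3,1],[0,0,0,0,0,-4,1],[0,0,0,0,0,-4,1],[0,0,0,0,0,-4,1]]])

```text
time_s: 34.7
position: [0.4675, -0.0792, 0.1956]
tcp_rot: [[-0.121, 0.993, -0.0], [0.993, 0.121, 0.0], [0.0, -0.0, -1.0]]
force: [0.8, 0.2, -0.8]
opening: 0.999
```

>>> send_rows(moves=[[[0,0,0,-3.5,0,0,1],[0,0,0,-4,0,0,1],[0,0,0,-4,0,0,1],[0,0,0,-3,0,0,1],[0,0,0,0,0,0,1]]])

```text
time_s: 35.2
position: [0.4867, -0.2277, 0.1945]
tcp_rot: [[-0.117, 0.993, 0.003], [0.993, 0.117, -0.003], [-0.004, 0.003, -1.0]]
force: [0.2, 1.0, -0.0]
opening: 0.997
```

Run:
```python
from h import *
to(.467,-.079,.035)
w=capture("wrist");s=capture("scene")
cv2.imwrite("pics/w10.png",np.vstack([w[:260],cv2.resize(s[90:290,180:440],(640,492))[:330]]))
```

```text
t 35.2 pos [ 0.4867 -0.2277  0.1945] jaw 6.7 tilt [ 0.003 -0.003 -1.   ] F [ 0.2  1.  -0. ] op 0.997
shift cm [15.06 -0.26 15.89]
```

View pics/w10.png

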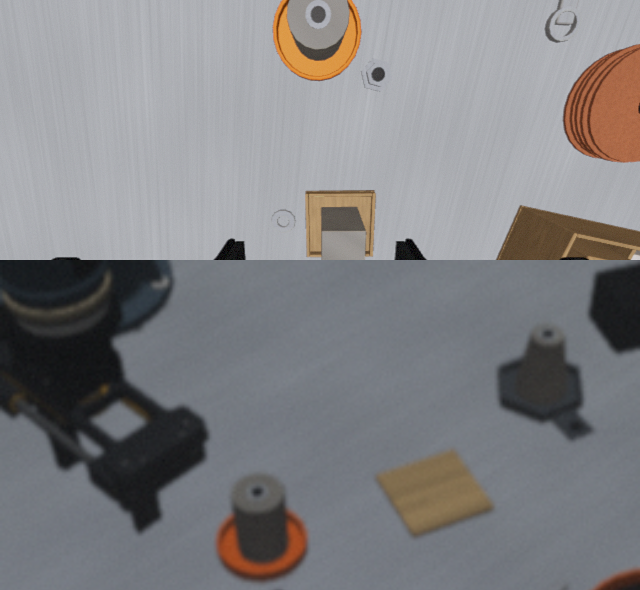

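The wrist view (upper half) shows the round stone in the orange lid (about 318,15) and the square stone in the tray (about 342,235). The scene view (lower half) shows the cone upright in the hex pan (about 545,365) and the pad empty. I'm letting the arm settle, then handing in.

>>> send_rows(moves=[[[0,0,0,0,0,0,1],[0,0,0,0,0,0,1],[0,0,0,0,0,0,1],[0,0,0,0,0,0,1],[0,0,0,0,0,0,1]]])

```text
time_s: 35.8
position: [0.4856, -0.2229, 0.1936]
tcp_rot: [[-0.121, 0.993, 0.0], [0.993, 0.121, 0.0], [0.0, 0.0, -1.0]]
force: [-0.7, -0.4, 0.5]
opening: 1.001
```

```bash
python3 -c "
from h import *
print('nut',ray('wrist',375,75,.012).round(3),'washer',ray('wrist',283,218,.005).round(3))
print(bot.hand_in())"
```

```text
nut [ 0.528 -0.103  0.012] washer [ 0.447 -0.274  0.005]
the job is handed in; nothing more can be done
None
```

All three stones are standing in their own trays, and I handed the job in at about 36 s of the 109 s allowed. I parked the round stone on the plywood pad. Then I moved the square stone to the square tray, the cone to the six-sided pan and the round stone to the round lid. Each was lowered until the force reading showed contact before I opened the fingers.

- **Stones:** The last pictures show each one upright in its tray. The gripper poses at release put each within about 2 mm of the tray centre I had measured. The gripper was open and clear, about 0.19 m above the table.
- **Nut and washer:** The last check put them about 7 to 12 mm from where they started. I think most of that is measuring error, because I used pixels from a picture taken before the arm settled (about 5 mm). The arm never came down to their height.
- **Spanner:** I did not measure it again; it looked undisturbed in the pictures.
- **Round stone set-down:** The contact force rose to 15 N before release, well under the limits.

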